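# Inspect a sample tube against the white and the black panel

### The arm

A 7-joint arm with a two-finger parallel gripper is mounted at the origin on the work surface. World frame = base frame: x ahead of the robot, y to its left, z up, the work surface at z = 0. Lengths are in m, angles in degrees, forces in N, time in s.
With the tool pointing down it reaches from about 0.425 to 0.925 m from the base axis. Payload 6.8 kg.
Tool frame: the origin (TCP) lies at the centre of the arm's flange, where the gripper is bolted on; the fingertips stand 182 mm ahead of it and the grasp point (between the pads) lies 163 mm ahead of it (ctrl.tcp_to_tips is the z of the fingertips in the tool frame, in m); z points along the fingers, y is the direction in which the jaws open and shut (so a half turn about z gives the same grasp; the last joint's range is limited). The gripper opens to 88 mm and grips with 3 to 60 N. Pads are 20 mm wide; open, the fingers measure 115 mm over their backs; the gripper's body (75 mm by 178 mm) begins 61 mm behind the grasp point.
Start: joints at [58.894, 27.33, 1.283, 89.118, -0.659, 63.558, -4.761], TCP at [0.284, -0.612, 0.405] pointing down, gripper open.
Joint ranges: [-169.35, 169.35], [-19.33, 120.38], [-80.79, 83.38], [13.8, 139.57], [-78.32, 258.32], [9.67, 109.79], [-169.56, 169.56]. Speed limits (degrees/s): [136.94, 136.94, 180, 180, 180, 180, 180].

### API

Orientations are given as [roll, pitch, yaw] about the fixed x, y, z axes, in that order (R = Rz(yaw) Ry(pitch) Rx(roll)).
In Python, from plant import ctrl, cams gives the robot as it stands.
- The arm moves only by the tool arm_command, never from a script. Its argument "increments" is one flat list of numbers, 7 for each row, row after row: the finger opening in mm, from 0 to 87.8, then the shift along the tool's x, y, z in units of 30 mm (1.0 is 30 mm), then the turn, a rotation vector about the tool's x, y, z in units of 5 degrees (1.0 is 5 degrees). A call has 1 to 5 rows; each row shifts and turns the commanded pose from where the row before left it, along the tool's axes as they then stand; what a row does not reach is not made up. A row lasts 1/12 s, in which the tool goes at most 41.7 mm and 7.16 degrees, less where a joint would pass 70% of its speed; a pose out of reach is approached as far as the arm can. A call is refused whole if a number of a shift passes 1 or a number of a turn 1, either way. A call with a gripper value outside its range is refused whole. The fingers move at their own pace and stop on an object; the grip force is fixed at half the most. Time passes only in rows, so rows that do not move let the fingers close. It gives the time, the measured TCP pose, the force and the opening at its end, in the units of the state.
- ctrl.state(): the state, without advancing time (a new reading comes with each control period).
- cams.read_camera(name): name is "scene" or "side" or "wrist"; returns a dict with "image" (480x640x3 uint8, red, green, blue), "K" (3x3 intrinsics, pixels), "camera_from_world" (4x4, takes a point from world to camera coordinates); the wrist camera has in their place "hand_eye" (4x4, takes a point from camera to tool coordinates, whose origin is the TCP and whose axes are the flange's). Camera axes: x right, y up, looking along -z (the intrinsics and any distortion apply to the point x, -y, -z); pixel columns grow to the right and rows downward; lengths in m; the calibration is good to about 2 mm. A picture is of the moment at which its call begins: read the wrist's pose just before it. There is no depth.
- ctrl.hand_in(): hands the job in, once; it reports no verdict.
The state is a dict: "clock": time; "joint_pos": joint angles; "joint_velocities": joint speeds; "joint_efforts": joint torques, N m; "ee_pos": TCP position; "ee_rot": TCP orientation; "ft_force": force on the tool from outside, world axes, zero at the start; "ft_torque": the same for the moment, N m; "finger_gap": finger opening in m.
Only numpy, scipy, OpenCV 4.12 (cv2) and the standard library are available. Lean on these libraries where they do the work, as an engineer would, in place of code of your own. Each camera call takes 0.05 s, during which the arm holds its last target. There are 200 camera calls.

### The job

Pick up the inspection tray by its handle and show the sample tube, which rides in a free-running cradle on the tray, at the viewing station: hold the tray's window centred some 10 cm above the white panel, bring the cradle to the window by gently tilting the tray and keep the tube wholly over the window for three seconds; then carry it across and do the same above the black panel. Never touch the cradle or let it run away or slam into a stop, tip the tray only slightly, and leave the other glassware alone. The program finishes while still holding the tray there, nearly level, with the tube over the window.

Things in the scene. Friction and masses are not known exactly. Their poses are not given: they have to be found in the camera images.
- tray: Aluminium tray, 0.55 kg. Origin at bench level under mid-lane; x away from the handle, y along the lane, z up. Lane 300 mm (y) between end stops 56 mm high, 112 mm wide between side rails 45 mm high; outside 312 x 120 mm plus a steel foot at -x. With the tray level the lane's flat floor falls 0.05 rad towards +y; turning the tray +0.05 rad about its x levels it. Centre of mass 65 mm to -x.
- window (a point): Middle of the clear window, on the lane's floor at mid-length, 25 mm above the tray's origin. The window is flush with the floor, 90 mm long along the lane (45 mm to each side), as wide as the lane, between two dark strips. Axes as the tray's.
- grip (a point): Where to hold the tray: inside its black upright handle, a plate 14 mm thick (tray's y), 40 mm wide (x), top 125 mm above the bench. The point is 20 mm below the top, 82 mm from the tray's origin towards -x and 105 mm up (80 mm above the window point). Fingers come from above and close along the tray's y; nothing else within 60 mm at that height.
- shuttle (a joint): Position along the lane of the wheeled cradle with the tube, m from the +y stop, growing towards -y: 0 at that stop (at rest there at the start), 0.132 at mid-window, 0.264 at the -y stop. Nothing holds it: it runs off at 7.5 m/s2 per rad of floor slope (6.9 to 8.1); drag 0.05 N per m/s, rolling friction 0.001 N. Cradle and tube 0.15 kg (times 0.7 to 1.4).
- tube (a point): Middle of the sealed sample tube (amber, white cap, diameter 36 mm, 100 mm long) clipped across the cradle, its axis along the tray's x, 31 mm above the lane's floor. It moves with the cradle, which is 100 mm (x) by 36 mm (y).
- station: Viewing station fixed to the bench: a low grey case 180 (x) x 340 (y) x 40 mm high, origin under its centre. White lit panel on its +y half, matt black panel on its -y half.
- white_panel (a point): Centre of the white panel (150 x 150 mm), 41.5 mm above the bench, 80 mm from the station's centre towards +y. z points up.
- black_panel (a point): Centre of the black panel (150 x 150 mm), 41.5 mm above the bench, 80 mm from the station's centre towards -y. z points up.
- beaker: Bystander: glass beaker, 70 mm across, 90 mm tall, standing on the bench; origin at the centre of its underside. Leave it alone.
- washbottle: Bystander: white plastic bottle, 66 mm across, 170 mm tall, standing on the bench; origin at the centre of its underside. Leave it alone.
- jar: Bystander: yellow plastic jar, 68 mm across, 100 mm tall, standing on the bench; origin at the centre of its underside. Leave it alone.

How it is judged (in metres and radians):
On the way, in this order (a step that is already met when the one before it is completed fails the run):
1. the window is held above the white panel with the tube over it for 3 s (horizontal distance between window and white_panel below 0.045 m and z of window in the frame of white_panel between 0.04 and 0.16 m and value of joint shuttle between 0.102 and 0.162 m), for 3 s.
2. the window is held above the black panel with the tube over it for 3 s (horizontal distance between window and black_panel below 0.045 m and z of window in the frame of black_panel between 0.04 and 0.16 m and value of joint shuttle between 0.102 and 0.162 m), for 3 s.
At the end, for the whole second after the job is handed in: The fingers still hold the tray (tilt under 0.2 rad), its window within 45 mm horizontally of the black panel's centre and 40 to 160 mm above it, clear of the station; the tube is within 45 mm of the window's middle along the lane (30 mm in the two 3 s holds) (horizontal distance between window and black_panel below 0.045 m and z of window in the frame of black_panel between 0.04 and 0.16 m and value of joint shuttle between 0.087 and 0.177 m and angle between tray's own z axis and vertical below 0.2 rad and contact force between tray and station below 0.5 N and contact force between tray and the fingers above 1 N); the arm keeps its last pose, push and grip.
It fails at once if the cradle runs away or slams into a stop (faster than 0.4 m/s along the lane) (velocity of joint shuttle above 0.4 m/s or velocity of joint shuttle below -0.4 m/s).
It fails at once if the tray is tipped steeply (angle between tray's own z axis and vertical above 0.4 rad).
It fails at once if the tube is steadied by anything (contact force between shuttle and anything else above 0.3 N).
It fails at once if other glassware is disturbed (distance of any of beaker, washbottle, jar from where it was at the start of the episode above 0.02 m).
It also fails if it takes over 66 s, if anything falls off the work surface, if the arm or the gripper's body presses on something with over 40 N, if the wrist force passes 120 N, or if a joint passes its speed limit or range.

## Working session

There is one attempt and no reset: what is moved stays moved. The work goes in short steps, Python scripts to look and compute and a tool call to move; the robot and the scene stay as the last step left them, time stands still between calls to the robot, and variables do not carry over. Pictures are saved under pics/ and viewed, about 8 in all and at most 12, crops included, and the job is handed in when it is done.

Besides the shell and the picture viewer there is one more tool, called after "Call:" as a command line: name --argument value ..., lists and objects as JSON in quotes. arm_command: Moves the arm, as the interface text tells. Its arguments: {"type":"object","properties":{"increments":{"type":"array","items":{"type":"number"}}},"required":["increments"]}

```bash
mkdir -p pics; ls
python3 - <<'E'
from plant import ctrl,cams
import cv2,numpy as np
s=ctrl.state();print(s)
ims=[]
for n in("scene","side","wrist"):
    c=cams.read_camera(n);print(n,np.round(c["K"],1).tolist(),np.round(c.get("camera_from_world",c.get("hand_eye")),4).tolist(), [k for k in c])
    cv2.imwrite(f"pics/{n}0.png",c["image"][:,:,::-1])
E
```

```text
pics
{'clock': 0.0, 'joint_pos': array([58.89460802, 27.37546074,  1.28049465, 89.17549772, -0.65814756,
       63.55754764, -4.76122873]), 'joint_velocities': array([-0.03231207, -0.06123181,  0.00992099,  0.02551586,  0.10827682,
       -0.01068436,  0.05391445]), 'joint_efforts': array([ 3.61732409e-04, -5.82860398e+01,  1.53447479e+00, -2.72608280e+01,
       -5.42937010e-02,  1.68243988e-02,  1.56521687e-04]), 'ee_pos': array([ 0.28421859, -0.61196034,  0.40370627]), 'ee_rot': array([-1.79899196e+02,  8.38117273e-03,  2.49129130e+01]), 'ft_force': array([ 0.50309177, -0.24544039,  0.25698238]), 'ft_torque': array([-0.01120815,  0.01725823, -0.00306599]), 'finger_gap': 0.0876160068944499}
scene [[471.0, 0.0, 321.3], [0.0, 471.0, 240.4], [0.0, 0.0, 1.0]] [[-0.8842, 0.4671, 0.0081, 0.5333], [-0.3114, -0.6022, 0.7351, 0.1443], [0.3482, 0.6475, 0.6779, -1.1919], [0.0, 0.0, 0.0, 1.0]] ['image', 'K', 'camera_from_world']
side [[460.4, 0.0, 316.6], [0.0, 460.4, 241.2], [0.0, 0.0, 1.0]] [[-0.9983, -0.0557, 0.0182, 0.6018], [0.0533, -0.7341, 0.6769, -0.0489], [-0.0244, 0.6768, 0.7358, -1.0144], [0.0, 0.0, 0.0, 1.0]] ['image', 'K', 'camera_from_world']
wrist [[388.6, 0.0, 324.0], [0.0, 388.6, 243.3], [0.0, 0.0, 1.0]] [[0.0015, 0.9662, 0.2579, 0.0707], [1.0, -0.0013, -0.0007, -0.0002], [-0.0004, 0.2579, -0.9662, 0.0206], [0.0, 0.0, 0.0, 1.0]] ['image', 'K', 'hand_eye']
```

View pics/scene0.png

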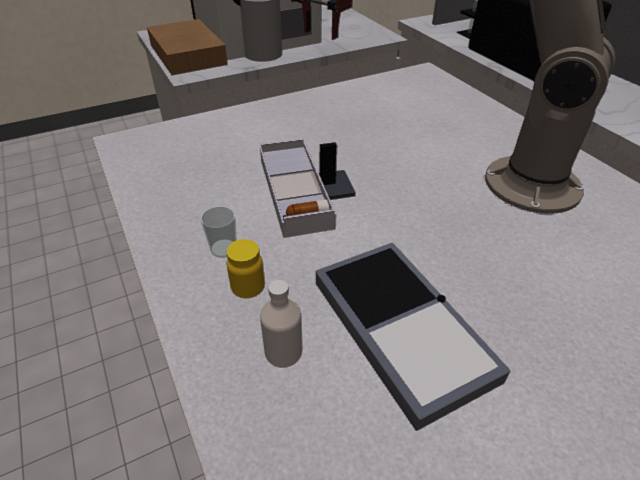

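View pics/side0.png

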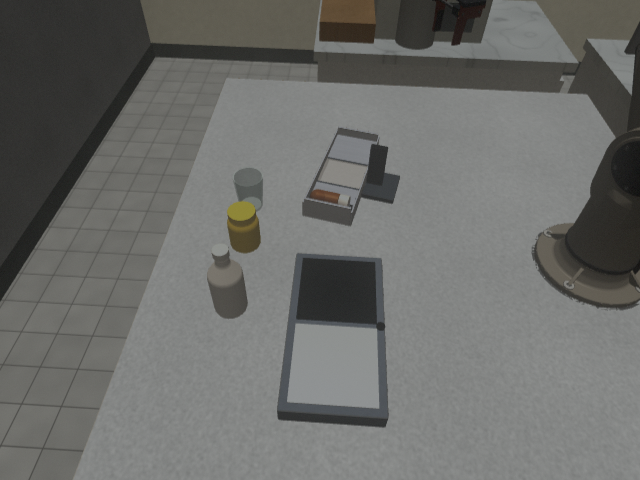

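The tray sits around (295,190) in scene and (343,175) in side. Its handle top is near (328,147) and (378,150), and the station lies below it. The bystanders are to the left of the station. I'll zoom in on the tray in both views.

```bash
python3 - <<'E'
import cv2,numpy as np
a=cv2.imread("pics/scene0.png")[130:245,250:365];b=cv2.imread("pics/side0.png")[120:235,295:410]
f=lambda i:cv2.resize(i,(400,400),interpolation=cv2.INTER_CUBIC)
cv2.imwrite("pics/crop0.png",np.hstack([f(a),f(b)]))
E
cat > h.py <<'E'
import numpy as np,cv2
def ray(c,u,v):
    M=np.array(c["camera_from_world"]);R=M[:3,:3];o=-R.T@M[:3,3]
    k=np.linalg.inv(c["K"])@[u,v,1];d=R.T@(k*[1,-1,-1]);return o,d
def onz(c,u,v,z):
    o,d=ray(c,u,v);return o+d*(z-o[2])/d[2]
def proj(c,p):
    M=np.array(c["camera_from_world"]);q=(M[:3,:3]@np.asarray(p)+M[:3,3])*[1,-1,-1];w=c["K"]@q;return w[:2]/w[2]
E
python3 - <<'E'
from h import *
from plant import cams
for n in("scene","side"):
    c=cams.read_camera(n);im=c["image"];hsv=cv2.cvtColor(im,cv2.COLOR_RGB2HSV);g=im.max(2)
    def blobs(m,z,name,amin):
        k,l,st,ce=cv2.connectedComponentsWithStats(m.astype(np.uint8))
        for i in range(1,k):
            if st[i,4]>amin:
                cn,_=cv2.findContours((l==i).astype(np.uint8),cv2.RETR_EXTERNAL,cv2.CHAIN_APPROX_NONE)
                h=cv2.convexHull(cn[0]); q=cv2.approxPolyN(h,4,ensure_convex=True).reshape(-1,2)
                P=[np.round(onz(c,*p,z)[:2],4).tolist() for p in q]
                print(n,name,st[i].tolist(),q.tolist(),P,np.mean(P,0).round(4))
    reg=np.zeros(g.shape,bool);reg[110:,160:520]=1
    blobs((g<45)&reg,.0415,"dark",60)
    print(n,"rows mid",im[350,430 if n=="scene" else 340],im[290,380 if n=="scene" else 340], im[186,295] if n=="scene" else im[175,343])
    blobs((hsv[...,1]>150)&(hsv[...,2]>60)&reg,.056,"sat",30)
E
```

```text
scene dark [509, 136, 11, 40, 226] [[519, 176], [512, 172], [508, 163], [519, 136]] [[0.0605, -0.0006], [0.0633, -0.0211], [0.0432, -0.0553], [-0.0797, -0.1406]] [ 0.0218 -0.0544]
scene dark [320, 143, 17, 43, 641] [[336, 183], [320, 186], [320, 144], [336, 142]] [[0.4698, -0.1785], [0.5091, -0.1852], [0.4221, -0.3508], [0.3795, -0.3403]] [ 0.4451 -0.2637]
scene dark [329, 193, 26, 6, 79] [[354, 195], [330, 199], [329, 196], [354, 192]] [[0.4559, -0.1186], [0.5121, -0.1307], [0.5088, -0.1416], [0.45, -0.1285]] [ 0.4817 -0.1299]
scene dark [326, 248, 110, 81, 4759] [[436, 298], [366, 328], [325, 272], [390, 248]] [[0.4813, 0.2154], [0.6298, 0.2136], [0.6299, 0.0651], [0.4816, 0.0668]] [0.5556 0.1402]
scene dark [316, 274, 192, 156, 1849] [[513, 377], [416, 430], [316, 283], [316, 274]] [[0.475, 0.4006], [0.6611, 0.3996], [0.6582, 0.0823], [0.6476, 0.0618]] [0.6105 0.2361]
scene rows mid [180 177 176] [20 20 21] [172 161 160]
scene sat [287, 202, 31, 13, 277] [[318, 210], [287, 215], [287, 205], [315, 201]] [[0.563, -0.0922], [0.6296, -0.1075], [0.6152, -0.1386], [0.5543, -0.1232]] [ 0.5905 -0.1154]
scene sat [227, 239, 37, 59, 1763] [[259, 242], [265, 293], [234, 301], [221, 235]] [[0.7148, -0.0563], [0.7563, 0.0733], [0.8119, 0.0653], [0.7752, -0.1111]] [ 0.7645 -0.0072]
side dark [299, 259, 77, 63, 2974] [[361, 261], [382, 303], [292, 363], [304, 258]] [[0.5079, 0.0642], [0.4686, 0.1669], [0.6291, 0.3033], [0.6261, 0.0645]] [0.5579 0.1497]
side rows mid [142 145 144] [39 41 40] [137 135 132]
side sat [228, 202, 27, 18, 370] [[254, 202], [254, 219], [230, 219], [226, 202]] [[0.7509, -0.082], [0.7428, -0.0275], [0.7951, -0.0236], [0.8141, -0.0773]] [ 0.7757 -0.0526]
```

View pics/crop0.png

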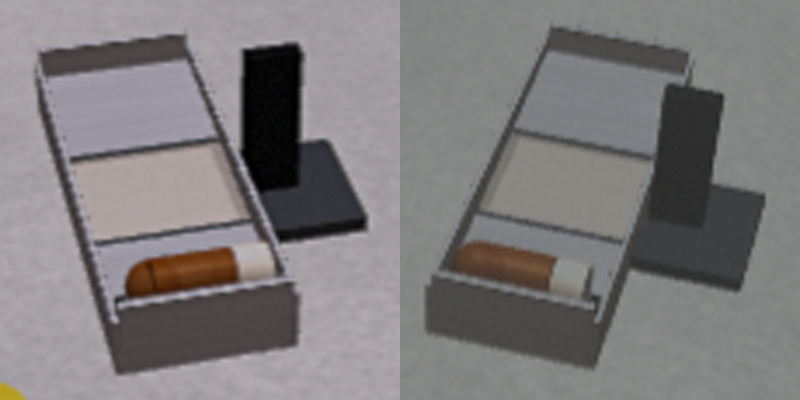

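Run:
```python
from h import *
from plant import cams
S=cams.read_camera("scene");D=cams.read_camera("side")
k=115/400
pts={"FLt":((112,313),(427,278)),"FRt":((296,284),(598,310)),"FRb":((298,343),(597,367)),"FLb":((118,373),(427,325)),
"BLt":((40,52),(552,28)),"BRt":((186,36),(690,55)),"HtopL":((243,50),(666,86)),"HtopR":((299,45),(722,95)),
"winBL":((70,160),(516,131)),"winFL":((95,242),(478,213)),"winBR":((217,138),(654,158)),"winFR":((250,219),(634,243)),"cap_end":((271,260),(588,280)),
"footFR":((364,225),(739,288)),"footBR":((328,143),(765,197))}
for n,(a,b) in pts.items():
    ua=(250+(a[0]+.5)*k-.5,130+(a[1]+.5)*k-.5);ub=(295+(b[0]-400+.5)*k-.5,120+(b[1]+.5)*k-.5)
    o1,d1=ray(S,*ua);o2,d2=ray(D,*ub)
    t=np.linalg.lstsq(np.c_[d1,-d2],o2-o1,rcond=None)[0];p=o1+t[0]*d1;q=o2+t[1]*d2
    print(n,((p+q)/2).round(4),"gap",np.linalg.norm(p-q).round(4),"z.025:",onz(S,*ua,.025)[:2].round(4),onz(D,*ub,.025)[:2].round(4))
# side view check of station
for p in[(.5556,.3,.0415),(.5556,.14,.0415)]:
    for dx,dy in((-.075,-.075),(.075,.075)):
        print(p,proj(S,np.add(p,(dx,dy,0))).round(1),proj(D,np.add(p,(dx,dy,0))).round(1))
im=D["image"].max(2).astype(int);m=((im>125)).astype(np.uint8);m[:,:270]=0;m[:322]=0;m[420:]=0;m[:,390:]=0
_,l,st,ce=cv2.connectedComponentsWithStats(m);print([(s.tolist(),onz(D,*c_,.0415).round(4)) for s,c_ in zip(st[1:],ce[1:]) if s[4]>2000])
im=S["image"].min(2);m=(im>168).astype(np.uint8);m[:300]=0;m[:,:365]=0;m[:,505:]=0;
_,l,st,ce=cv2.connectedComponentsWithStats(m)
```

```text
FLt [ 0.6425 -0.1064  0.0489] gap 0.0001 z.025: [ 0.6318 -0.1328] [ 0.6446 -0.1326]
FRt [ 0.5288 -0.08    0.0504] gap 0.0031 z.025: [ 0.5137 -0.1047] [ 0.5269 -0.1094]
FRb [ 0.5256 -0.0796 -0.0007] gap 0.0015 z.025: [ 0.5408 -0.0532] [ 0.5273 -0.0551]
FLb [ 0.6427 -0.1039  0.0045] gap 0.0049 z.025: [ 0.652  -0.0794] [ 0.641  -0.0862]
BLt [ 0.5664 -0.4046  0.0502] gap 0.0005 z.025: [ 0.5521 -0.4445] [ 0.5659 -0.4423]
BRt [ 0.4583 -0.3778  0.0491] gap 0.0 z.025: [ 0.4407 -0.4144] [ 0.4543 -0.4133]
HtopL [ 0.4887 -0.2275  0.1257] gap 0.0006 z.025: [ 0.4105 -0.3755] [ 0.4746 -0.3696]
HtopR [ 0.451  -0.2196  0.1247] gap 0.0017 z.025: [ 0.368  -0.3621] [ 0.4311 -0.3613]
winBL [ 0.5899 -0.298   0.0275] gap 0.0014 z.025: [ 0.5888 -0.3002] [ 0.5899 -0.3025]
winFL [ 0.6133 -0.2007  0.0283] gap 0.0005 z.025: [ 0.6116 -0.2051] [ 0.6134 -0.2043]
winBR [ 0.4864 -0.2712  0.0298] gap 0.0005 z.025: [ 0.4834 -0.2771] [ 0.4858 -0.2778]
winFR [ 0.5007 -0.193   0.014 ] gap 0.0001 z.025: [ 0.5076 -0.1802] [ 0.5018 -0.1801]
cap_end [ 0.536  -0.0998  0.0582] gap 0.0032 z.025: [ 0.5162 -0.1342] [ 0.5339 -0.1389]
footFR [ 0.4257 -0.1637  0.0025] gap 0.0002 z.025: [ 0.442  -0.1389] [ 0.4302 -0.1387]
footBR [ 0.4022 -0.2564  0.0092] gap 0.0021 z.025: [ 0.415  -0.2348] [ 0.4057 -0.2385]
(0.5556, 0.3, 0.0415) [439.6 301.5] [376.7 328.8]
(0.5556, 0.3, 0.0415) [422.8 406.5] [287.  403.4]
(0.5556, 0.14, 0.0415) [389.9 247.3] [374.2 262. ]
(0.5556, 0.14, 0.0415) [366.  328.8] [295.6 319.5]
[([287, 324, 92, 84, 6868], array([0.5563, 0.3043, 0.0415]))]
```

Both views agree: tray corners come out at z ≈ 0.05, the handle top at 0.125 and the panels at 0.0415.

| Item | Measured |
|---|---|
| Tray centre | ≈ (0.549, -0.242), yaw ≈ -13.6° |
| Grip point | ≈ (0.470, -0.2215) |
| White panel | (0.556, 0.30) |
| Black panel | (0.556, 0.14) |

Next I'll move above the handle.

Call:
arm_command --increments '[87.8,0.74,-0.612,0.12,0,0,0,87.8,0.74,-0.612,0.12,0,0,0,87.8,0.74,-0.612,0.12,0,0,0,87.8,0.74,-0.612,0.12,0,0,0,87.8,0.74,-0.612,0.12,0,0,0]'

```text
clock: 0.77
ee_pos: [0.3467, -0.4809, 0.3866]
ee_rot: [180.0, -0.0, 24.9]
ft_force: [1.2, 0.4, 0.2]
finger_gap: 0.088
```

Call:
arm_command --increments '[87.8,0.74,-0.612,0.12,0,0,0,87.8,0.74,-0.612,0.12,0,0,0,87.8,0.74,-0.612,0.12,0,0,0,87.8,0.74,-0.612,0.12,0,0,0,87.8,0.74,-0.612,0.12,0,0,0]'

```text
clock: 1.18
ee_pos: [0.4087, -0.3509, 0.3687]
ee_rot: [180.0, -0.0, 24.9]
ft_force: [0.2, -0.5, -0.4]
finger_gap: 0.0879
```

Call:
arm_command --increments '[87.8,0.74,-0.612,0.12,0,0,0,87.8,0.74,-0.612,0.12,0,0,0,87.8,0.74,-0.612,0.12,0,0,0,87.8,0.74,-0.612,0.12,0,0,0,87.8,0.74,-0.612,0.12,0,0,0]'

```text
clock: 1.6
ee_pos: [0.4708, -0.2209, 0.3507]
ee_rot: [180.0, -0.0, 24.9]
ft_force: [0.3, -0.5, 0.5]
finger_gap: 0.088
```

Call:
arm_command --increments '[87.8,0,0,0,0,0,0.77,87.8,0,0,0,0,0,0.77,87.8,0,0,0,0,0,0.77,87.8,0,0,0,0,0,0.77,87.8,0,0,0,0,0,0.77]'

```text
clock: 2.02
ee_pos: [0.4704, -0.2221, 0.3508]
ee_rot: [180.0, -0.0, 5.5]
ft_force: [0.5, 0.4, 0.6]
finger_gap: 0.0879
```

Call:
arm_command --increments '[87.8,0,0,0,0,0,0.77,87.8,0,0,0,0,0,0.77,87.8,0,0,0,0,0,0.77,87.8,0,0,0,0,0,0.77,87.8,0,0,0,0,0,0.77]'

```text
clock: 2.43
ee_pos: [0.4704, -0.2222, 0.3508]
ee_rot: [180.0, -0.0, -13.8]
ft_force: [-0.1, 0.7, -0.3]
finger_gap: 0.0876
```

```bash
cat >> h.py <<'E'
from scipy.spatial.transform import Rotation
def wcam(c,s):
    "wrist camera dict -> camera_from_world"
    T=np.eye(4);T[:3,:3]=Rotation.from_euler("xyz",s["ee_rot"],degrees=True).as_matrix();T[:3,3]=s["ee_pos"]
    c["camera_from_world"]=np.linalg.inv(T@c["hand_eye"]);return c
E
python3 - <<'E'
from h import *
from plant import ctrl,cams
s=ctrl.state();c=wcam(cams.read_camera("wrist"),s)
cv2.imwrite("pics/w1.png",c["image"][:,:,::-1]);np.savez("w1.npz",K=c["K"],M=c["camera_from_world"])
y=np.deg2rad(-13.6);ex=np.array([np.cos(y),np.sin(y),0]);ey=np.array([-np.sin(y),np.cos(y),0]);o=np.array([.549,-.242,0])
for n,p in {"win":(0,0,.025),"grip top":(-.082,0,.125),"winFL":(.056,.045,.025),"BL":(.06,-.156,.05)}.items(): print(n,proj(c,o+p[0]*ex+p[1]*ey+[0,0,p[2]]).round(1))
E
```

```text
win [325.1 125.2]
grip top [325.9 272.3]
winFL [262.1  43.5]
BL [565.1  27. ]
```

View pics/w1.png

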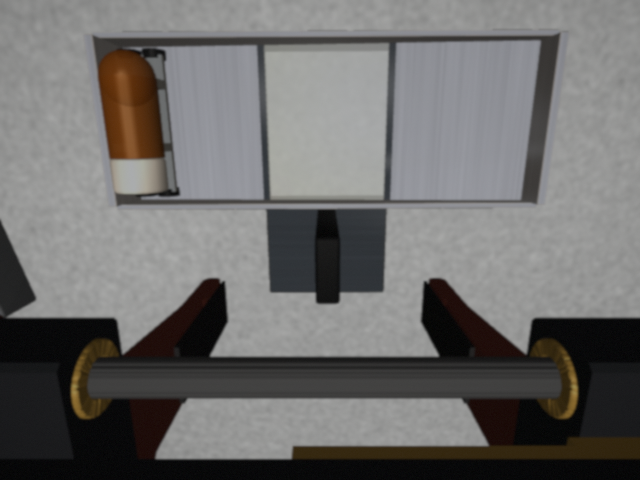

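The handle top is at columns 316–340, rows 236–303, within 2 px of prediction, and the lane is square with the image. The fingers straddle the handle, so I'll descend and grip.

Call:
arm_command --increments '[87.8,0.01,0.005,0.55,0,0,0,87.8,0.01,0.005,0.55,0,0,0,87.8,0.01,0.005,0.55,0,0,0,87.8,0.01,0.005,0.55,0,0,0,87.8,0.01,0.005,0.55,0,0,0]'

```text
clock: 2.9
ee_pos: [0.4717, -0.2233, 0.2676]
ee_rot: [180.0, -0.0, -13.5]
ft_force: [-0.2, -0.0, 0.8]
finger_gap: 0.088
```

Call:
arm_command --increments '[20,0,0,0,0,0,0,20,0,0,0,0,0,0,20,0,0,0,0,0,0,20,0,0,0,0,0,0,20,0,0,0,0,0,0]'

```text
clock: 3.32
ee_pos: [0.472, -0.2234, 0.2692]
ee_rot: [180.0, -0.1, -13.6]
ft_force: [-0.3, 0.3, 0.0]
finger_gap: 0.0577
```

Call:
arm_command --increments '[10,0,0,0,0,0,0,10,0,0,0,0,0,0,0,0,0,0,0,0,0,0,0,0,0,0,0,0,0,0,0,0,0,0,0]'

```text
clock: 3.73
ee_pos: [0.4716, -0.2233, 0.2682]
ee_rot: [180.0, -0.0, -13.6]
ft_force: [0.1, -0.1, -0.5]
finger_gap: 0.0248
```

Call:
arm_command --increments '[0,0,0,0,0,0,0,0,0,0,0,0,0,0,0,0,0,0,0,0,0,0,0,0,0,0,0,0,0,0,0,0,0,0,0]'

```text
clock: 4.15
ee_pos: [0.4716, -0.2235, 0.2682]
ee_rot: [180.0, -0.0, -13.6]
ft_force: [-0.1, -0.7, 0.9]
finger_gap: 0.0137
```

Call:
arm_command --increments '[0,0,0,0,0,0,0,0,0,0,0,0,0,0,0,0,0,-0.1,0,0,0,0,0,0,-0.2,0,0,0,0,0,0,-0.3,0,0,0]'

```text
clock: 4.57
ee_pos: [0.4708, -0.2226, 0.2854]
ee_rot: [-180.0, 0.2, -13.6]
ft_force: [-0.3, 0.1, -8.0]
finger_gap: 0.0137
```

Call:
arm_command --increments '[0,0,0,-0.3,0,0,0,0,0,0,-0.3,0,0,0,0,0,0,-0.3,0,0,0,0,0,0,-0.3,0,0,0,0,0,0,-0.3,0,0,0]'

```text
clock: 4.98
ee_pos: [0.4716, -0.2232, 0.3323]
ee_rot: [180.0, -0.0, -13.6]
ft_force: [-0.5, -0.4, -6.8]
finger_gap: 0.0139
```

Call:
arm_command --increments '[0,0,0,-0.3,0,0,0,0,0,0,-0.3,0,0,0,0,0,0,-0.3,0,0,0,0,0,0,-0.3,0,0,0,0,0,0,-0.3,0,0,0]'

```text
clock: 5.4
ee_pos: [0.4716, -0.2232, 0.377]
ee_rot: [180.0, 0.0, -13.6]
ft_force: [0.1, 0.2, -7.7]
finger_gap: 0.0139
```

Call:
arm_command --increments '[0,0,0,-0.2,0,0,0,0,0,0,-0.08,0,0,0,0,0,0,0,0,0,0,0,0,0,0,0,0,0,0,0,0,0,0,0,0]'

```text
clock: 5.82
ee_pos: [0.4714, -0.2231, 0.384]
ee_rot: [-180.0, 0.1, -13.6]
ft_force: [0.6, 0.2, -6.8]
finger_gap: 0.0142
```

```bash
cat > look.py <<'E'
from h import *
from plant import ctrl,cams
def amber(im):
    h=cv2.cvtColor(im,cv2.COLOR_RGB2HSV);m=((h[...,0]<16)&(h[...,1]>150)&(h[...,2]>50)).astype(np.uint8);m[260:]=0
    _,l,st,ce=cv2.connectedComponentsWithStats(m);i=1+np.argmax(st[1:,4]);x=np.flatnonzero((l==i).any(0))
    return ce[i],st[i]
E
python3 - <<'E'
from look import *
s=ctrl.state();c=cams.read_camera("wrist");print(s["clock"],s["ee_pos"],s["ee_rot"],s["ft_force"],s["finger_gap"]);print(amber(c["image"]))
cv2.imwrite("pics/w2.png",c["image"][:,:,::-1])
E
```

```text
5.8167 [ 0.47139818 -0.22314441  0.38400356] [-1.79994630e+02  6.65523026e-02 -1.35851545e+01] [ 0.64535661  0.15848894 -6.83064995] 0.014183441925557257
(array([41.62607351, 92.88629337]), array([    0,    10,    94,   158, 11644], dtype=int32))
```

View pics/w2.png

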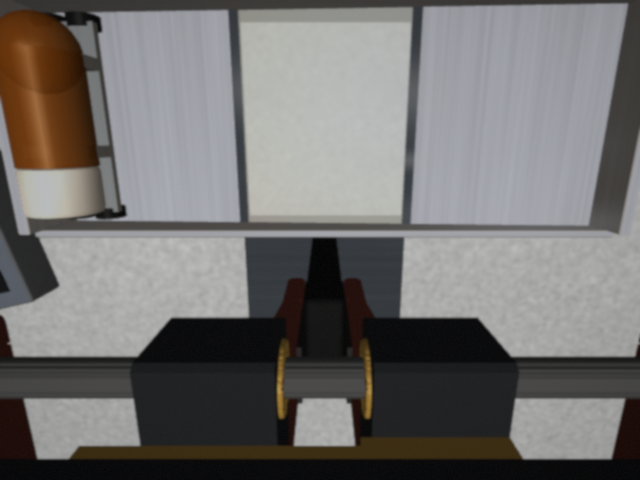

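The tray is held, weighs about 7 N, and hasn't slipped. The tube is at the left, against the +y stop; the window strips are at about columns 238 and 411. I'll yaw to 0, then carry gently to the white panel with the cradle resting on its stop.

Call:
arm_command --increments '[0,0,0,0,0,0,-0.1,0,0,0,0,0,0,-0.2,0,0,0,0,0,0,-0.3,0,0,0,0,0,0,-0.35,0,0,0,0,0,0,-0.4]'

```text
clock: 6.28
ee_pos: [0.4716, -0.2232, 0.3845]
ee_rot: [-180.0, 0.0, -6.7]
ft_force: [0.1, -0.6, -6.7]
finger_gap: 0.0142
```

Call:
arm_command --increments '[0,0,0,0,0,0,-0.4,0,0,0,0,0,0,-0.35,0,0,0,0,0,0,-0.3,0,0,0,0,0,0,-0.2,0,0,0,0,0,0,-0.12]'

```text
clock: 6.7
ee_pos: [0.4716, -0.2233, 0.3845]
ee_rot: [-180.0, 0.0, 0.1]
ft_force: [-0.7, 0.7, -6.4]
finger_gap: 0.0137
```

Call:
arm_command --increments '[0,0,-0.045,0,0,0,0,0,0,-0.09,0,0,0,0,0,0,-0.135,0,0,0,0,0,0,-0.18,0,0,0,0,0,0,-0.225,0,0,0,0]'

```text
clock: 7.12
ee_pos: [0.4716, -0.2025, 0.3846]
ee_rot: [-180.0, 0.0, -0.0]
ft_force: [-1.2, 0.1, -6.6]
finger_gap: 0.0138
```

Call:
arm_command --increments '[0,0,-0.27,0,0,0,0,0,0,-0.315,0,0,0,0,0,0,-0.36,0,0,0,0,0,0,-0.405,0,0,0,0,0,0,-0.45,0,0,0,0]'

```text
clock: 7.53
ee_pos: [0.4715, -0.1477, 0.3846]
ee_rot: [180.0, -0.0, 0.0]
ft_force: [-0.3, -0.0, -6.4]
finger_gap: 0.0137
```

Call:
arm_command --increments '[0,0,-0.45,0,0,0,0,0,0,-0.45,0,0,0,0,0,0,-0.45,0,0,0,0,0,0,-0.45,0,0,0,0,0,0,-0.45,0,0,0,0]'

```text
clock: 7.95
ee_pos: [0.4714, -0.0798, 0.3846]
ee_rot: [-180.0, -0.0, 0.1]
ft_force: [0.5, 0.1, -7.5]
finger_gap: 0.0137
```

Call:
arm_command --increments '[0,0,-0.45,0,0,0,0,0,0,-0.45,0,0,0,0,0,0,-0.45,0,0,0,0,0,0,-0.45,0,0,0,0,0,0,-0.45,0,0,0,0]'

```text
clock: 8.37
ee_pos: [0.4712, -0.0123, 0.3846]
ee_rot: [-180.0, 0.0, 0.1]
ft_force: [0.1, 0.4, -7.5]
finger_gap: 0.0136
```

Call:
arm_command --increments '[0,0,-0.45,0,0,0,0,0,0,-0.45,0,0,0,0,0,0,-0.45,0,0,0,0,0,0,-0.45,0,0,0,0,0,0,-0.45,0,0,0,0]'

```text
clock: 8.78
ee_pos: [0.471, 0.0551, 0.3846]
ee_rot: [-180.0, 0.0, 0.1]
ft_force: [0.2, 0.3, -6.4]
finger_gap: 0.0136
```

Call:
arm_command --increments '[0,0,-0.45,0,0,0,0,0,0,-0.45,0,0,0,0,0,0,-0.45,0,0,0,0,0,0,-0.45,0,0,0,0,0,0,-0.45,0,0,0,0]'

```text
clock: 9.2
ee_pos: [0.4709, 0.1225, 0.3846]
ee_rot: [-180.0, 0.0, 0.0]
ft_force: [0.3, -0.6, -6.3]
finger_gap: 0.0137
```

Call:
arm_command --increments '[0,0,-0.45,0,0,0,0,0,0,-0.45,0,0,0,0,0,0,-0.45,0,0,0,0,0,0,-0.45,0,0,0,0,0,0,-0.45,0,0,0,0]'

```text
clock: 9.62
ee_pos: [0.4707, 0.1899, 0.3846]
ee_rot: [180.0, 0.0, 0.0]
ft_force: [-0.2, 1.2, -7.0]
finger_gap: 0.0137
```

Call:
arm_command --increments '[0,0,-0.45,0,0,0,0,0,0,-0.45,0,0,0,0,0,0,-0.45,0,0,0,0,0,0,-0.42,0,0,0,0,0,0,-0.38,0,0,0,0]'

```text
clock: 10.03
ee_pos: [0.4709, 0.2545, 0.3846]
ee_rot: [-180.0, 0.0, 0.1]
ft_force: [0.4, -0.3, -7.1]
finger_gap: 0.0139
```

Call:
arm_command --increments '[0,0,-0.34,0,0,0,0,0,0,-0.3,0,0,0,0,0,0,-0.26,0,0,0,0,0,0,-0.22,0,0,0,0,0,0,-0.18,0,0,0,0]'

```text
clock: 10.45
ee_pos: [0.4715, 0.2926, 0.3845]
ee_rot: [180.0, 0.0, 0.0]
ft_force: [0.4, 0.0, -8.1]
finger_gap: 0.0136
```

Call:
arm_command --increments '[0,0,-0.13,0,0,0,0,0,0,-0.08,0,0,0,0,0,0,-0.03,0,0,0,0,0,0,0,0,0,0,0,0,0,0,0,0,0,0]'

```text
clock: 10.87
ee_pos: [0.4716, 0.2988, 0.3845]
ee_rot: [180.0, 0.0, -0.0]
ft_force: [-0.1, 0.4, -7.1]
finger_gap: 0.0139
```

```bash
cat >> look.py <<'E'
def toolpt(c,u,v,z):
    H=c["hand_eye"];d=H[:3,:3]@((np.linalg.inv(c["K"])@[u,v,1])*[1,-1,-1]);o=H[:3,3];return o+d*(z-o[2])/d[2]
E
python3 - <<'E'
from look import *
s=ctrl.state();c=cams.read_camera("wrist");im=c["image"];print(s["clock"],s["ee_pos"],s["ee_rot"],s["ft_force"],s["finger_gap"])
a,st=amber(im);print(a,st,toolpt(c,*a,.212))
for r in(40,115,190):
    g=im[r,150:520].max(1).astype(int);d=150+np.flatnonzero(g<100);print(r,d,[toolpt(c,x,r,.243).round(4) for x in (d[d<330].mean(),d[d>330].mean())])
for c_ in (300,350): print([(r,im[r,c_].tolist()) for r in range(195,240,4)])
E
```

```text
10.8667 [0.47164477 0.29879354 0.38451109] [ 1.79976688e+02  2.92363500e-03 -2.15366481e-02] [-0.12626576  0.4225349  -7.12802895] 0.013881153393404937
[41.86232877 92.85359589] [    0    10    95   158 11680] [ 0.09126386 -0.13066792  0.212     ]
40 [231 232 233 234 235 236 237 238 412 413 414 415 416 417 418 419 420] [array([ 0.1205, -0.0469,  0.243 ]), array([0.1207, 0.0475, 0.243 ])]
115 [235 236 237 238 239 240 241 242 409 410 411 412 413 414 415] [array([ 0.0835, -0.0469,  0.243 ]), array([0.0836, 0.0476, 0.243 ])]
190 [239 240 241 242 243 244 245 246 404 405 406 407 408 409 410 411] [array([ 0.0427, -0.0468,  0.243 ]), array([0.0428, 0.0475, 0.243 ])]
[(195, [191, 192, 187]), (199, [191, 192, 187]), (203, [191, 191, 186]), (207, [191, 191, 186]), (211, [191, 191, 186]), (215, [169, 168, 161]), (219, [154, 153, 145]), (223, [95, 93, 89]), (227, [76, 73, 70]), (231, [149, 148, 150]), (235, [156, 157, 162]), (239, [57, 60, 64])]
[(195, [191, 193, 189]), (199, [191, 193, 188]), (203, [191, 193, 189]), (207, [191, 193, 188]), (211, [190, 193, 186]), (215, [171, 173, 165]), (219, [155, 155, 147]), (223, [109, 108, 103]), (227, [76, 73, 71]), (231, [150, 149, 150]), (235, [155, 156, 162]), (239, [56, 60, 64])]
```

Window offset in tool y is +0.3 mm and the strips triangulate to 94 mm, as expected, so s = 0.132 + tool_y. I'll start the gentle tilt, pivoting about the window.

Create plan.py:
```python
# usage: plan.py u n target N  : u=current tilt units (5deg), n=images, N rows per phase
import sys
from look import *
u,n,tg,N=float(sys.argv[1]),int(sys.argv[2]),float(sys.argv[3]),int(sys.argv[4]);u0=float(sys.argv[5]) if len(sys.argv)>5 else .573
G=7.5*np.deg2rad(5);t=[];S=[]
for i in range(n):
    st=ctrl.state();c=cams.read_camera("wrist");a,b=amber(c["image"]);t.append(st["clock"]);S.append(.132+toolpt(c,*a,.212)[1]-.0003)
t=np.array(t);S=np.array(S);end=ctrl.state()
a=G*(u-u0);tau=t-end["clock"]
v,s=np.polyfit(tau,S-.5*a*tau**2,1)
print("clock %.2f"%end["clock"],"s",S.round(4),"now s %.4f v %.4f"%(s,v),"rot",end["ee_rot"].round(2),"pos",end["ee_pos"].round(4),"blob",b[:4])
T=N/12;ds=tg-s
# v+a1T+a2T=0 ; v*2T+1.5 a1T^2+.5 a2T^2=ds
a1,a2=np.linalg.solve([[T,T],[1.5*T*T,.5*T*T]],[-v,ds-2*v*T])
print("u1 %.3f u2 %.3f"%(u0+a1/G,u0+a2/G),"deltas",np.round([a1/G+u0-u,(a2-a1)/G,-a2/G],3),"mid v %.3f"%(v+a1*T),"coast 5 rows: s %.4f v %.4f"%(s+v*.417+.5*a*.174,v+a*.417))
```

```text
(no output)
```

Call:
arm_command --increments '[0,0,0.15,0,0.2,0,0,0,0,0.2,0,0.3,0,0,0,0,0.18,0,0.245,0,0,0,0,0,0,0,0,0,0,0,0,0,0,0,0]'

```text
clock: 11.33
ee_pos: [0.4718, 0.2823, 0.3842]
ee_rot: [-176.3, -0.0, -0.1]
ft_force: [0.7, 0.6, -6.7]
finger_gap: 0.0137
```

Call:
arm_command --increments '[0,0,0,0,0,0,0,0,0,0,0,0,0,0,0,0,0,0,0,0,0,0,0,0,0,0,0,0]'

```text
clock: 11.67
ee_pos: [0.4714, 0.2837, 0.3842]
ee_rot: [-176.3, -0.0, 0.0]
ft_force: [-0.0, 0.6, -7.2]
finger_gap: 0.0138
```

```bash
python3 plan.py 0.745 3 0.132 10
```

```text
clock 11.82 s [0.0346 0.0394 0.0443] now s 0.0496 v 0.1084 rot [-1.7627e+02  0.0000e+00  3.0000e-02] pos [0.4715 0.2835 0.3842] blob [ 91   8  92 161]
u1 0.456 u2 0.491 deltas [-0.289  0.035  0.082] mid v 0.045 coast 5 rows: s 0.1046 v 0.1553
```

Call:
arm_command --increments '[0,0,-0.205,0,-0.29,0,0,0,0,0,0,0,0,0,0,0,0,0,0,0,0,0,0,0,0,0,0,0,0,0,0,0,0,0,0]'

```text
clock: 12.23
ee_pos: [0.4716, 0.2892, 0.3846]
ee_rot: [-177.7, -0.0, -0.0]
ft_force: [0.9, -0.6, -6.8]
finger_gap: 0.0139
```

Call:
arm_command --increments '[0,0,0,0,0,0,0,0,0,0,0,0,0,0]'

```text
clock: 12.4
ee_pos: [0.4716, 0.2892, 0.3846]
ee_rot: [-177.7, -0.0, -0.0]
ft_force: [0.9, -0.2, -7.9]
finger_gap: 0.0138
```

```bash
python3 plan.py 0.455 3 0.132 6
```

```text
clock 12.55 s [0.0919 0.0938 0.0954] now s 0.0969 v 0.0276 rot [-177.72   -0.      0.  ] pos [0.4716 0.2893 0.3846] blob [210   6  79 163]
u1 0.661 u2 0.401 deltas [ 0.206 -0.26   0.172] mid v 0.056 coast 5 rows: s 0.1017 v -0.0046
```

Call:
arm_command --increments '[0,0,0.145,0,0.205,0,0,0,0,0,0,0,0,0,0,0,0,0,0,0,0,0,0,0,0,0,0,0,0,0,0,0,0,0,0]'

```text
clock: 12.97
ee_pos: [0.4715, 0.2851, 0.3845]
ee_rot: [-176.7, -0.0, 0.0]
ft_force: [-0.2, 0.7, -6.9]
finger_gap: 0.0141
```

Call:
arm_command --increments '[0,0,0,0,0,0,0,0,0,-0.17,0,-0.24,0,0,0,0,0,0,0,0,0,0,0,0,0,0,0,0]'

```text
clock: 13.3
ee_pos: [0.4714, 0.291, 0.3848]
ee_rot: [-177.9, -0.0, 0.1]
ft_force: [-0.5, -0.4, -7.7]
finger_gap: 0.0138
```

```bash
python3 plan.py 0.42 3 0.132 5
```

```text
clock 13.45 s [0.1213 0.1213 0.1211] now s 0.1207 v -0.0115 rot [-1.779e+02  0.000e+00  3.000e-02] pos [0.4715 0.2903 0.3847] blob [266   5  72  82]
u1 0.736 u2 0.452 deltas [ 0.316 -0.284  0.121] mid v 0.033 coast 5 rows: s 0.1072 v -0.0533
```

Call:
arm_command --increments '[0,0,0.223,0,0.315,0,0,0,0,0,0,0,0,0,0,0,0,0,0,0,0,0,0,0,0,0,0,0,0,0,0,0,0,0,0]'

```text
clock: 13.87
ee_pos: [0.4715, 0.2837, 0.3846]
ee_rot: [-176.3, -0.0, 0.0]
ft_force: [-0.1, 0.4, -6.0]
finger_gap: 0.0139
```

Call:
arm_command --increments '[0,0,-0.191,0,-0.27,0,0,0,0,0,0,0,0,0,0,0,0,0,0,0,0]'

```text
clock: 14.12
ee_pos: [0.4714, 0.2899, 0.3849]
ee_rot: [-177.6, -0.0, 0.1]
ft_force: [0.2, 0.2, -7.4]
finger_gap: 0.0139
```

```bash
python3 plan.py 0.465 3 0.132 5
```

```text
clock 14.27 s [0.1327 0.1329 0.133 ] now s 0.1329 v -0.0043 rot [-1.7766e+02  0.0000e+00  1.0000e-02] pos [0.4715 0.2891 0.3848] blob [293   5  71  84]
u1 0.589 u2 0.573 deltas [ 0.124 -0.016  0.   ] mid v 0.000 coast 5 rows: s 0.1249 v -0.0338
```

Call:
arm_command --increments '[0,0,0.085,0,0.12,0,0,0,0,0,0,0,0,0,0,0,0,0,0,0,0,0,0,0,0,0,0,0,0,0,0,0,0,0,0]'

```text
clock: 14.68
ee_pos: [0.4716, 0.2866, 0.3848]
ee_rot: [-177.1, -0.0, 0.0]
ft_force: [0.3, -0.9, -6.6]
finger_gap: 0.0139
```

Call:
arm_command --increments '[0,0,0,0,-0.005,0,0,0,0,0,0,0,0,0]'

```text
clock: 14.85
ee_pos: [0.4715, 0.2867, 0.3848]
ee_rot: [-177.1, -0.0, 0.0]
ft_force: [0.1, 0.0, -6.5]
finger_gap: 0.0143
```

```bash
python3 plan.py 0.58 3 0.132 5
```

```text
clock 15.00 s [0.1329 0.1326 0.1329] now s 0.1328 v 0.0005 rot [-1.771e+02  0.000e+00  2.000e-02] pos [0.4715 0.2867 0.3847] blob [292   5  71 164]
u1 0.563 u2 0.581 deltas [-0.017  0.018 -0.008] mid v -0.002 coast 5 rows: s 0.1334 v 0.0024
```

At rest at s = 0.133, tube centred over the window. Holding.

Call:
arm_command --increments '[0,0,0,0,0,0,0,0,0,0,0,0,0,0,0,0,0,0,0,0,0,0,0,0,0,0,0,0,0,0,0,0,0,0,0]'

```text
clock: 15.42
ee_pos: [0.4715, 0.2867, 0.3848]
ee_rot: [-177.1, 0.0, 0.0]
ft_force: [1.2, 0.6, -7.0]
finger_gap: 0.0143
```

Call:
arm_command --increments '[0,0,0,0,0,0,0,0,0,0,0,0,0,0,0,0,0,0,0,0,0,0,0,0,0,0,0,0,0,0,0,0,0,0,0]'

```text
clock: 15.83
ee_pos: [0.4716, 0.2867, 0.3848]
ee_rot: [-177.1, -0.0, 0.0]
ft_force: [-0.3, 0.1, -7.0]
finger_gap: 0.0141
```

```bash
python3 plan.py 0.58 3 0.132 5
python3 - <<'E'
from look import *
S=cams.read_camera("scene");cv2.imwrite("pics/s3.png",S["image"][:,:,::-1])
E
```

```text
clock 15.98 s [0.133  0.1329 0.133 ] now s 0.1330 v 0.0006 rot [-1.771e+02 -0.000e+00  1.000e-02] pos [0.4715 0.2867 0.3848] blob [292   5  71 164]
u1 0.561 u2 0.583 deltas [-0.019  0.022 -0.01 ] mid v -0.003 coast 5 rows: s 0.1336 v 0.0025
```

View pics/s3.png

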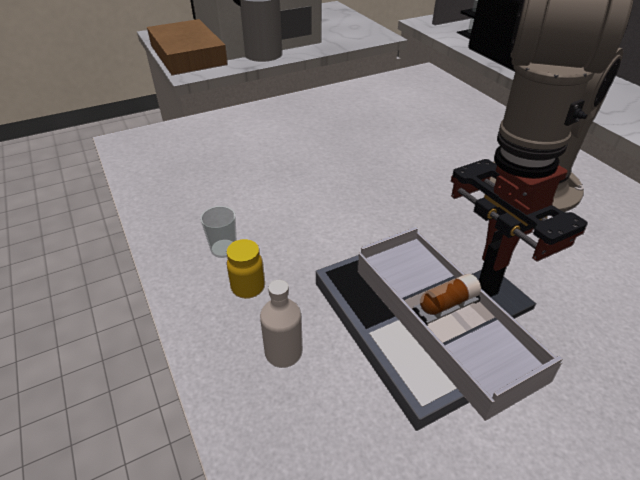

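The tray is above the white panel (panel centre around (440,350), tube at (448,296)), with the station and glassware clear. I'll cross-check the tube's world position from the scene view while holding on.

Call:
arm_command --increments '[0,0,0,0,0,0,0,0,0,0,0,0,0,0,0,0,0,0,0,0,0,0,0,0,0,0,0,0,0,0,0,0,0,0,0]'

```text
clock: 16.45
ee_pos: [0.4715, 0.2867, 0.3848]
ee_rot: [-177.1, -0.0, 0.0]
ft_force: [-0.2, -0.1, -7.1]
finger_gap: 0.0137
```

Call:
arm_command --increments '[0,0,0,0,0,0,0,0,0,0,0,0,0,0,0,0,0,0,0,0,0,0,0,0,0,0,0,0,0,0,0,0,0,0,0]'

```text
clock: 16.87
ee_pos: [0.4715, 0.2867, 0.3847]
ee_rot: [-177.1, -0.0, 0.0]
ft_force: [-0.0, 0.3, -6.6]
finger_gap: 0.0139
```

Call:
arm_command --increments '[0,0,0,0,0,0,0,0,0,0,0,0,0,0,0,0,0,0,0,0,0,0,0,0,0,0,0,0,0,0,0,0,0,0,0]'

```text
clock: 17.28
ee_pos: [0.4716, 0.2867, 0.3848]
ee_rot: [-177.1, -0.0, 0.0]
ft_force: [-0.3, -0.4, -8.3]
finger_gap: 0.0139
```

```bash
python3 plan.py 0.58 2 0.132 5
python3 - <<'E'
from look import *
for n in("scene","side"):
    S=cams.read_camera(n);h=cv2.cvtColor(S["image"],cv2.COLOR_RGB2HSV)
    m=(h[...,0]<13)&(h[...,1]>120)&(h[...,2]>50);m[:262]=0;m[:,:300]=0;m[330:]=0;m[:,:320 if n=="side" else 400]=0
    _,l,st,ce=cv2.connectedComponentsWithStats(m.astype(np.uint8));i=1+np.argmax(st[1:,4]);print(n,st[i],onz(S,*ce[i],.173).round(4))
E
```

```text
clock 17.38 s [0.133  0.1326] now s 0.1323 v -0.0062 rot [-1.771e+02 -0.000e+00  1.000e-02] pos [0.4715 0.2867 0.3848] blob [292   5  71  86]
u1 0.604 u2 0.565 deltas [ 0.024 -0.039  0.008] mid v 0.002 coast 5 rows: s 0.1302 v -0.0043
scene [421 279  48  33 442] [0.5576 0.2984 0.173 ]
side [336 318  21   7  58] [0.5418 0.2968 0.173 ]
```

The scene and side views both put the tube at y ≈ 0.298, over the window and the panel centre. After a bit more holding, I'll return the cradle gently to the +y stop, then carry.

Call:
arm_command --increments '[0,0,0,0,0,0,0,0,0,0,0,0,0,0,0,0,0,0,0,0,0,0,0,0,0,0,0,0,0,0,0,0,0,0,0]'

```text
clock: 17.9
ee_pos: [0.4715, 0.2867, 0.3847]
ee_rot: [-177.1, 0.0, 0.0]
ft_force: [-0.1, -0.2, -6.1]
finger_gap: 0.0139
```

Call:
arm_command --increments '[0,0,0,0,0,0,0,0,0,0,0,0,0,0,0,0,0,0,0,0,0,0,0,0,0,0,0,0,0,0,0,0,0,0,0]'

```text
clock: 18.32
ee_pos: [0.4715, 0.2867, 0.3847]
ee_rot: [-177.1, -0.0, 0.0]
ft_force: [0.0, 0.3, -6.8]
finger_gap: 0.0139
```

Call:
arm_command --increments '[0,0,-0.134,0,-0.19,0,0,0,0,-0.134,0,-0.19,0,0,0,0,0,0,0,0,0,0,0,0,0,0,0,0,0,0,0,0,0,0,0]'

```text
clock: 18.73
ee_pos: [0.4715, 0.295, 0.385]
ee_rot: [-179.0, 0.0, 0.0]
ft_force: [0.2, -0.6, -6.4]
finger_gap: 0.0138
```

Call:
arm_command --increments '[0,0,0,0,0,0,0,0,0,0,0,0,0,0,0,0,0,0,0,0,0,0,0,0,0,0,0,0,0,0,0,0,0,0,0]'

```text
clock: 19.15
ee_pos: [0.4715, 0.2946, 0.3851]
ee_rot: [-179.0, 0.0, 0.0]
ft_force: [-0.2, 0.8, -6.6]
finger_gap: 0.0137
```

Call:
arm_command --increments '[0,0,0,0,0,0,0,0,0,0,0,0,0,0,0,0,0,0,0,0,0,0,0,0,0,0,0,0,0,0,0,0,0,0,0]'

```text
clock: 19.57
ee_pos: [0.4715, 0.2947, 0.3851]
ee_rot: [-179.0, 0.0, 0.0]
ft_force: [-0.1, 0.1, -6.9]
finger_gap: 0.0141
```

Call:
arm_command --increments '[0,0,0,0,0,0,0,0,0,0,0,0,0,0,0,0,0,0,0,0,0,0,0,0,0,0,0,0,0,0,0,0,0,0,0]'

```text
clock: 19.98
ee_pos: [0.4715, 0.2947, 0.3851]
ee_rot: [-179.0, -0.0, 0.0]
ft_force: [0.4, 0.6, -6.9]
finger_gap: 0.0138
```

```bash
python3 plan.py 0.2 2 0.132 10
```

```text
clock 20.08 s [0.001 0.001] now s 0.0004 v -0.0179 rot [-1.79e+02 -1.00e-02  1.00e-02] pos [0.4716 0.2947 0.3851] blob [  0  10  94 158]
u1 0.912 u2 0.267 deltas [ 0.712 -0.645  0.306] mid v 0.167 coast 5 rows: s -0.0283 v -0.1197
```

Call:
arm_command --increments '[0,0,0.03,0,0,0,0,0,0,0.06,0,0,0,0,0,0,0.09,0,0,0,0,0,0,0.12,0,0,0,0,0,0,0.15,0,0,0,0]'

```text
clock: 20.5
ee_pos: [0.4715, 0.2809, 0.3849]
ee_rot: [-179.0, -0.0, 0.0]
ft_force: [-0.3, 0.5, -7.7]
finger_gap: 0.0141
```

Call:
arm_command --increments '[0,0,0.18,0,0,0,0,0,0,0.21,0,0,0,0,0,0,0.24,0,0,0,0,0,0,0.27,0,0,0,0,0,0,0.3,0,0,0,0]'

```text
clock: 20.92
ee_pos: [0.4715, 0.2443, 0.3843]
ee_rot: [-179.0, -0.0, 0.0]
ft_force: [-0.5, -0.1, -6.9]
finger_gap: 0.0138
```

Call:
arm_command --increments '[0,0,0.33,0,0,0,0,0,0,0.36,0,0,0,0,0,0,0.39,0,0,0,0,0,0,0.36,0,0,0,0,0,0,0.33,0,0,0,0]'

```text
clock: 21.33
ee_pos: [0.4716, 0.1906, 0.3833]
ee_rot: [-179.0, -0.0, -0.0]
ft_force: [-0.1, -0.4, -6.5]
finger_gap: 0.0141
```

Call:
arm_command --increments '[0,0,0.3,0,0,0,0,0,0,0.27,0,0,0,0,0,0,0.24,0,0,0,0,0,0,0.23,0,0,0,0,0,0,0.21,0,0,0,0]'

```text
clock: 21.75
ee_pos: [0.4716, 0.1541, 0.3827]
ee_rot: [-179.0, -0.0, 0.0]
ft_force: [-0.3, -0.4, -7.4]
finger_gap: 0.0135
```

Call:
arm_command --increments '[0,0,0.18,0,0,0,0,0,0,0.15,0,0,0,0,0,0,0.12,0,0,0,0,0,0,0.09,0,0,0,0,0,0,0.06,0,0,0,0]'

```text
clock: 22.17
ee_pos: [0.4716, 0.1364, 0.3824]
ee_rot: [-179.0, -0.0, 0.0]
ft_force: [-0.9, -0.3, -7.3]
finger_gap: 0.014
```

Call:
arm_command --increments '[0,0,0.03,0,0,0,0,0,0,0,0,0,0,0,0,0,0,0,0,0,0,0,0,0,0,0,0,0,0,0,0,0,0,0,0]'

```text
clock: 22.58
ee_pos: [0.4716, 0.136, 0.3823]
ee_rot: [-179.0, -0.0, 0.0]
ft_force: [-0.0, -0.7, -6.9]
finger_gap: 0.014
```

```bash
python3 plan.py 0.2 2 0.132 10
```

```text
clock 22.68 s [0.0013 0.0013] now s 0.0007 v -0.0182 rot [-1.79e+02 -0.00e+00  3.00e-02] pos [0.4716 0.1359 0.3823] blob [  0  10  96 158]
u1 0.912 u2 0.267 deltas [ 0.712 -0.645  0.306] mid v 0.167 coast 5 rows: s -0.0281 v -0.1200
```

Call:
arm_command --increments '[0,0,0.141,0,0.2,0,0,0,0,0.141,0,0.2,0,0,0,0,0.103,0,0.145,0,0,0,0,0,0,0,0,0,0,0,0,0,0,0,0]'

```text
clock: 23.1
ee_pos: [0.4716, 0.1239, 0.3819]
ee_rot: [-176.3, 0.0, -0.0]
ft_force: [-0.2, -0.0, -6.8]
finger_gap: 0.014
```

Call:
arm_command --increments '[0,0,0,0,0,0,0,0,0,0,0,0,0,0,0,0,0,0,0,0,0,0,0,0,0,0,0,0]'

```text
clock: 23.43
ee_pos: [0.4716, 0.1244, 0.382]
ee_rot: [-176.3, -0.0, 0.0]
ft_force: [-0.2, 0.2, -7.0]
finger_gap: 0.0137
```

```bash
python3 plan.py 0.745 3 0.132 10
```

```text
clock 23.58 s [0.0276 0.0316 0.0359] now s 0.0405 v 0.0944 rot [-1.7628e+02 -0.0000e+00  2.0000e-02] pos [0.4716 0.1243 0.3819] blob [ 71   9  95 160]
u1 0.515 u2 0.458 deltas [-0.23  -0.056  0.115] mid v 0.063 coast 5 rows: s 0.0897 v 0.1414
```

Call:
arm_command --increments '[0,0,-0.134,0,-0.19,0,0,0,0,0,0,0,0,0,0,0,0,0,0,0,0,0,0,0,0,0,0,0,0,0,0,0,0,0,0]'

```text
clock: 24.0
ee_pos: [0.4716, 0.128, 0.3822]
ee_rot: [-177.2, 0.0, -0.0]
ft_force: [0.2, 0.1, -6.5]
finger_gap: 0.0138
```

Call:
arm_command --increments '[0,0,0,0,0,0,0,0,0,0,0,0,0,0]'

```text
clock: 24.17
ee_pos: [0.4716, 0.128, 0.3822]
ee_rot: [-177.2, -0.0, -0.0]
ft_force: [0.1, -0.1, -6.1]
finger_gap: 0.0136
```

```bash
python3 plan.py 0.555 3 0.132 6
```

```text
clock 24.32 s [0.0886 0.0921 0.0957] now s 0.0991 v 0.0693 rot [-177.22   -0.      0.  ] pos [0.4716 0.1281 0.3822] blob [209   6  79 163]
u1 0.456 u2 0.478 deltas [-0.099  0.022  0.095] mid v 0.031 coast 5 rows: s 0.1270 v 0.0644
```

Call:
arm_command --increments '[0,0,-0.057,0,-0.08,0,0,0,0,0,0,0,0,0,0,0,0,0,0,0,0,0,0,0,0,0,0,0,0,0,0,0,0,0,0]'

```text
clock: 24.73
ee_pos: [0.4716, 0.1299, 0.3823]
ee_rot: [-177.6, 0.0, 0.0]
ft_force: [0.6, -0.4, -6.2]
finger_gap: 0.0137
```

Call:
arm_command --increments '[0,0,0,0,0,0,0,0,0,0,0,0,0,0]'

```text
clock: 24.9
ee_pos: [0.4716, 0.1299, 0.3823]
ee_rot: [-177.6, -0.0, 0.0]
ft_force: [0.0, -0.2, -6.7]
finger_gap: 0.0144
```

```bash
python3 plan.py 0.475 3 0.132 5
```

```text
clock 25.05 s [0.1212 0.1214 0.1213] now s 0.1211 v -0.0054 rot [-1.7762e+02 -0.0000e+00  1.0000e-02] pos [0.4716 0.1299 0.3823] blob [264   5  73 164]
u1 0.699 u2 0.467 deltas [ 0.224 -0.231  0.106] mid v 0.029 coast 5 rows: s 0.1133 v -0.0322
```

Call:
arm_command --increments '[0,0,0.159,0,0.225,0,0,0,0,0,0,0,0,0,0,0,0,0,0,0,0,0,0,0,0,0,0,0,0,0,0,0,0,0,0]'

```text
clock: 25.47
ee_pos: [0.4716, 0.1254, 0.3821]
ee_rot: [-176.5, -0.0, 0.0]
ft_force: [0.3, -0.7, -5.7]
finger_gap: 0.014
```

Call:
arm_command --increments '[0,0,-0.155,0,-0.22,0,0,0,0,0,0,0,0,0,0,0,0,0,0,0,0]'

```text
clock: 25.72
ee_pos: [0.4715, 0.1303, 0.3824]
ee_rot: [-177.6, -0.0, 0.1]
ft_force: [-0.0, -0.9, -7.3]
finger_gap: 0.0144
```

```bash
python3 plan.py 0.48 3 0.132 5
```

```text
clock 25.87 s [0.1302 0.1303 0.1302] now s 0.1300 v -0.0057 rot [-1.7759e+02  0.0000e+00  1.0000e-02] pos [0.4716 0.1297 0.3824] blob [284   5  73 164]
u1 0.622 u2 0.545 deltas [ 0.142 -0.076  0.028] mid v 0.008 coast 5 rows: s 0.1224 v -0.0310
```

Call:
arm_command --increments '[0,0,0.092,0,0.13,0,0,0,0,0,0,0,0,0,0,0,0,0,0,0,0,0,0,-0.022,0,-0.032,0,0,0,0,0,0,0,0,0]'

```text
clock: 26.28
ee_pos: [0.4716, 0.1278, 0.3823]
ee_rot: [-177.1, -0.0, 0.0]
ft_force: [-0.5, 0.1, -7.3]
finger_gap: 0.0138
```

Call:
arm_command --increments '[0,0,0,0,0,0,0,0,0,0,0,0,0,0]'

```text
clock: 26.45
ee_pos: [0.4716, 0.1278, 0.3823]
ee_rot: [-177.1, 0.0, 0.0]
ft_force: [1.2, -0.2, -7.1]
finger_gap: 0.0138
```

```bash
python3 plan.py 0.578 4 0.132 5
```

```text
clock 26.65 s [0.1311 0.1312 0.1313 0.1314] now s 0.1315 v 0.0020 rot [-1.7711e+02  0.0000e+00  2.0000e-02] pos [0.4716 0.1277 0.3823] blob [287   5  72 164]
u1 0.566 u2 0.572 deltas [-0.012  0.006  0.001] mid v 0.000 coast 5 rows: s 0.1326 v 0.0034
```

Call:
arm_command --increments '[0,0,0,0,0,0,0,0,0,0,0,0,0,0,0,0,0,0,0,0,0,0,0,0,0,0,0,0,0,0,0,0,0,0,0]'

```text
clock: 27.07
ee_pos: [0.4716, 0.1277, 0.3823]
ee_rot: [-177.1, -0.0, 0.0]
ft_force: [0.2, -0.6, -7.7]
finger_gap: 0.0137
```

Call:
arm_command --increments '[0,0,0,0,0,0,0,0,0,0,0,0,0,0,0,0,0,0,0,0,0,0,0,0,0,0,0,0,0,0,0,0,0,0,0]'

```text
clock: 27.48
ee_pos: [0.4716, 0.1277, 0.3823]
ee_rot: [-177.1, -0.0, 0.0]
ft_force: [-0.7, 0.4, -7.3]
finger_gap: 0.0135
```

```bash
python3 plan.py 0.578 4 0.132 5
python3 - <<'E'
from look import *
for n in("scene","side"):
    S=cams.read_camera(n);cv2.imwrite(f"pics/{n}4.png",S["image"][:,:,::-1]);h=cv2.cvtColor(S["image"],cv2.COLOR_RGB2HSV)
    m=(h[...,0]<13)&(h[...,1]>120)&(h[...,2]>50);m[:200]=0;m[:,:300]=0;m[330:]=0
    _,l,st,ce=cv2.connectedComponentsWithStats(m.astype(np.uint8));i=1+np.argmax(st[1:,4]);print(n,st[i],onz(S,*ce[i],.171).round(4))
E
```

```text
clock 27.68 s [0.1318 0.1318 0.1318 0.1318] now s 0.1318 v 0.0005 rot [-1.7711e+02 -0.0000e+00  1.0000e-02] pos [0.4716 0.1277 0.3823] blob [288   5  72 164]
u1 0.572 u2 0.572 deltas [-0.006  0.001  0.001] mid v 0.000 coast 5 rows: s 0.1323 v 0.0019
scene [364 219  41  27 331] [0.5571 0.137  0.171 ]
side [325 235  31   9 102] [0.558  0.1213 0.171 ]
```

View pics/scene4.png

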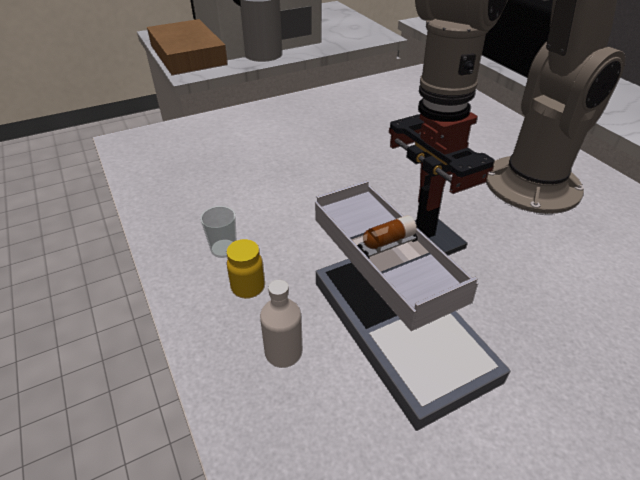

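The tray is above the black panel, with the tube at (388,232) sitting still at s = 0.1318 and everything else undisturbed. I'll keep holding well past 3 s.

Call:
arm_command --increments '[0,0,0,0,0,0,0,0,0,0,0,0,0,0,0,0,0,0,0,0,0,0,0,0,0,0,0,0,0,0,0,0,0,0,0]'

```text
clock: 28.2
ee_pos: [0.4716, 0.1277, 0.3823]
ee_rot: [-177.1, -0.0, 0.0]
ft_force: [-0.3, -0.1, -6.8]
finger_gap: 0.0138
```

Call:
arm_command --increments '[0,0,0,0,0,0,0,0,0,0,0,0,0,0,0,0,0,0,0,0,0,0,0,0,0,0,0,0,0,0,0,0,0,0,0]'

```text
clock: 28.62
ee_pos: [0.4716, 0.1277, 0.3823]
ee_rot: [-177.1, -0.0, 0.0]
ft_force: [-0.2, -0.4, -7.5]
finger_gap: 0.0142
```

Call:
arm_command --increments '[0,0,0,0,0,0,0,0,0,0,0,0,0,0,0,0,0,0,0,0,0,0,0,0,0,0,0,0,0,0,0,0,0,0,0]'

```text
clock: 29.03
ee_pos: [0.4716, 0.1277, 0.3823]
ee_rot: [-177.1, -0.0, 0.0]
ft_force: [0.0, -0.1, -7.1]
finger_gap: 0.0137
```

Call:
arm_command --increments '[0,0,0,0,0,0,0,0,0,0,0,0,0,0,0,0,0,0,0,0,0,0,0,0,0,0,0,0,0,0,0,0,0,0,0]'

```text
clock: 29.45
ee_pos: [0.4716, 0.1277, 0.3823]
ee_rot: [-177.1, -0.0, 0.0]
ft_force: [0.3, 0.4, -6.1]
finger_gap: 0.014
```

Call:
arm_command --increments '[0,0,0,0,0,0,0,0,0,0,0,0,0,0,0,0,0,0,0,0,0,0,0,0,0,0,0,0,0,0,0,0,0,0,0]'

```text
clock: 29.87
ee_pos: [0.4716, 0.1277, 0.3823]
ee_rot: [-177.1, -0.0, 0.0]
ft_force: [-0.2, -0.3, -6.1]
finger_gap: 0.0139
```

```bash
python3 plan.py 0.578 4 0.132 5
python3 - <<'E'
from look import *
c=cams.read_camera("wrist");a,_=amber(c["image"]);s=.132+toolpt(c,*a,.212)[1];st=ctrl.state();print(s,st["clock"],st["finger_gap"])
if .12<s<.144: print(ctrl.hand_in())
E
```

```text
clock 30.07 s [0.1318 0.1318 0.1318 0.1318] now s 0.1318 v 0.0003 rot [-1.7711e+02 -0.0000e+00  1.0000e-02] pos [0.4716 0.1277 0.3823] blob [288   5  72 164]
u1 0.573 u2 0.572 deltas [-0.005 -0.001  0.001] mid v 0.000 coast 5 rows: s 0.1322 v 0.0017
0.1320943784035359 30.1167 0.013879283460290761
the job is handed in; nothing more can be done
None
```

I handed the job in at 30.1 s of the 66 s allowed. The tray was still held above the black panel, with the tube centred over the window. The hand-in gives no verdict, so the results below are from my own measurements.

- **White panel:** I gripped the tray by its handle and carried it there with the cradle resting on its +y stop. I then tilted it, with camera feedback, to s = 0.133. The tube was in the window range from about 13.5 s to 18.3 s.
- **Carry across:** I let the cradle run back gently to the stop, at an estimated 0.25 m/s or less (limit 0.4 m/s), and carried the tray over.
- **Black panel:** I repeated the tilt. The tube was in range from about 25 s, and effectively at rest from about 27 s until hand-in.
- **Last checks:** The cradle was at s = 0.1318 and not moving. The tray was tilted 2.9° (0.05 rad), and the grip gap was steady at 13.9 mm. The window was about 3 mm from the panel centre and 98 mm above it, and in the last scene picture the glassware had not moved.
- **Checks that disagreed:** The final scene view put the tube at y = 0.137, as expected. The side view gave 0.121, from a small, partly hidden patch of colour. I trusted the wrist and scene views.

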